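Switch on the extractor and raise the fume hood's window to its mark

TASK

First press the large button on the small control box beside the clear fume hood, to start its extractor. Then, with the fingertips beneath the lip of the hood's counterweighted window, push the window up its slope until the lip is in line with the pointer clamped to the side rail, and leave it standing there by itself. Do not pinch the lip between the fingers, press the small button or shift the pointer, and leave the things on the table where they are.

Things in the scene. Friction and masses are not known exactly. Their poses are not given: they have to be found in the camera images.
- hood: fixed clear fume hood in an aluminium frame, 400 wide, 370 deep, 380 high. Origin: middle of its front foot, on the table; x into the hood, y along its front, z up. Its front slopes back at 45 degrees along a line that starts 30 above the origin. Rails (30 wide, 6 proud of that line, at y = +-185) border the window; the fixed panel below the window lies 9 inside the line.
- sash (a joint): travel of the window up the 45 degree slope, in m: 0 = fully down, 0.20 = fully up, grows upward. It is counterweighted and stays wherever it is left; about 2 to 4 N along the slope moves it up or down.
- lip: aluminium bar across the bottom of the window, 260 long, 40 deep, 10 thick, standing square to the window (towards the robot and up at 45 degrees). Origin: middle of its root at the window's face, mid thickness. z points up the slope, the way the window slides; x square to the window, into the hood; y as the hood's. Push its underside (5 below the origin); the room beneath it is free.
- strip: black rubber strip, 250 x 30 x 4, lying on top of the lip and moving with it. Origin as the lip's.
- lip_mid (a point): middle of the lip's outer edge, mid thickness (40 out from the window's face). Same axes as the lip.
- lip_end (a point): point at the lip's -y end (the right-hand end as seen from the robot), mid depth, mid thickness. Same axes as the lip.
- pointer_tip (a point): inner end of the pointer finger (26 long, 8 deep, 10 thick, dark steel) of a clamp (36 high) on the hood's -y rail, about 9 beyond the lip's end. Its z axis points up the slope; the lip is in line when lip_end has z = 0 in its frame. The mark stands 60 to 170 above the lip's start.
- control: fixed grey control box, 130 x 90, top 50 above the table, on the left or the right of the hood. Origin: centre of its underside; x along its long side, away from the robot.
- fan_top (a point): centre of the top of the large steel button (40 across, standing in a black collar 56 across) at the far end of the control box, about 74 above the table; pressed straight down, it travels 8, springs back when let go, and takes about 5 N to press fully.
- fan (a joint): travel of the large button in m: 0 = out, 0.008 = fully in.
- lamp_top (a point): centre of the top of the small steel button (16 across), 66 nearer the robot on the same box; not to be pressed.
- lamp (a joint): travel of the small button in m: 0 = out, 0.005 = fully in.
- carton: cardboard carton 120 x 85 x 70, on the other side of the hood from the control box. Loose, leave it alone. Origin: centre of its underside.
- sanding_block: dark sanding block 110 x 60 x 35, in front of the hood. Loose, leave it alone. Origin: centre of its underside.
- metal_plate: steel plate 80 x 120 x 5 lying flat in front of the hood. Loose, leave it alone. Origin: centre of its underside.
- tape: roll of tape, 84 across, 24 high. Loose, leave it alone. Origin: centre of its underside.
- tumbler: glass tumbler, 68 across, 85 high. Loose, leave it alone. Origin: centre of its underside.
- ink_jar: ink jar, 56 across, 65 high. Loose, leave it alone. Origin: centre of its underside.
- brush_pot: pot 76 across, 100 high, with brushes standing up to 235. Loose, leave it alone. Origin: centre of its underside.
Not all that is in view belongs to the job. Leave any blue, orange or yellow look-alike of the control alone.

How it is judged:
By the outcome, as a careful person would: the job done as asked, in the order asked, and still so for the second after the job is handed in, with the robot touching nothing.
It also fails if it takes over 51 s, if anything falls off the work surface, if the arm or the gripper's body presses on something with over 40 N, if the wrist force passes 120 N, or if a joint passes its speed limit or range.

ROBOT

A 7-joint arm with a two-finger parallel gripper is mounted at the origin on the work surface. World frame = base frame: x ahead of the robot, y to its left, z up, the work surface at z = 0. Lengths are in m, angles in rad, forces in N, time in s.
With the tool pointing down it reaches from about 0.425 to 0.925 m from the base axis. Payload 6.8 kg.
Tool frame: the origin (TCP) lies between the finger pads; the fingertips stand tip_extent ahead of it and the grasp point (between the pads) lies 6 mm ahead of it (tip_extent is the distance from the TCP to the fingertips, in m); z points along the fingers, y is the line along which they close (so a half turn about z gives the same grasp; the last joint's range is limited). The gripper opens to 85 mm and grips with 20 to 120 N. Pads are 22 mm wide; open, the fingers measure 114 mm over their backs; the gripper's body (76 mm by 85 mm) begins 54 mm behind the grasp point. The pads swing forward as they close: fully open they stand 13 mm farther back than shut.
Start: joints at [-1.37, 0.477, 0.022, 1.555, -0.011, 1.109, -0.083], TCP at [0.205, 0.643, 0.256] pointing down, gripper open.
Joint ranges: [-2.96, 2.96], [-0.34, 2.1], [-1.41, 1.46], [0.24, 2.44], [-1.37, 4.51], [0.17, 1.92], [-2.96, 2.96]. Speed limits (rad/s): [2.39, 2.39, 3.14, 3.14, 3.14, 3.14, 3.14].

INTERFACE

Orientations are given as a 3x3 rotation matrix whose columns are the frame's x, y, z axes.
In Python, from station import * gives the robot as it stands. Calls block until the motion is done:
- reach(position, orientation): joint-space move of the TCP to a pose.
- servo_line(position, orientation=None, velocity=0.15, threshold=None): straight line of the TCP; orientation=None keeps the orientation; velocity is the mean speed in m/s. With threshold (N) it stops when the force on the tool has changed by that much, and returns True; else False.
- set_joints(angles): joint-space move.
- set_gripper(opening, grip_force=None): opening from 0.0 (shut) to 1.0 (fully open); grip_force is the grip in N (None keeps the last); returns when the fingers have stopped.
- hold(seconds).
- ik(position, orientation): joint angles nearest the present ones, or None.
- get_state(): the state.
- grab_frame(name): name is "scene" or "top" or "wrist"; returns the picture (480x640x3 uint8, red, green, blue); there is no depth.
- camera_params(name): a dict with "mtx" (3x3 intrinsics, pixels), "k1" (the pictures are not rectified: a ray, as slopes to the right and down, at radius r is drawn at 1 + k1 r^2 times it, then the intrinsics apply), "R" (3x3) and "t" (3): a world point X has camera coordinates R X + t. Camera axes: x right, y down, z forward; pixel columns grow to the right and rows downward; lengths in m; the calibration is good to about 2 mm. A picture is of the moment at which its call begins: read the wrist's pose just before it. camera_params takes no time and is no camera call; for the wrist camera it gives the pose at the moment of the call.
A pose or a line that the arm cannot do raises Unreachable and nothing moves.
- finish_job(): hands the job in; it is judged then, once.
The state is a dict: "clock": time; "joint_positions": joint angles; "qvel": joint speeds; "joint_efforts": joint torques, N m; "ee_pos": TCP position; "tcp_rot": TCP orientation; "wrist_force": force on the tool from outside, world axes, zero at the start; "torque": the same for the moment, N m; "finger_gap": opening from 0.0 (shut) to 1.0 (fully open); "finger_force": force on a finger pad.
Only numpy, scipy, OpenCV 4.12 (cv2) and the standard library are available. Lean on these libraries where they do the work, as an engineer would, in place of code of your own. Each camera call takes 0.05 s, during which the arm holds its last target. There are 200 camera calls.

## Working session

There is one attempt and no reset: what is moved stays moved. The work goes in short steps, each a Python script; the robot and the scene stay as the last script left them, time stands still between calls to the robot, and variables do not carry over. Pictures are saved under pics/ and viewed, at most 10 in all, crops included, and the job is handed in when it is done.

```bash
mkdir -p pics; ls; python3 - <<'E'
from station import *
import cv2
for n in ("scene","top"):
    cv2.imwrite(f"pics/{n}0.png",grab_frame(n)[:,:,::-1]); print(n,camera_params(n))
s=get_state(); print({k:s[k] for k in("clock","ee_pos","wrist_force")}); print([k for k in dir() if 'tip' in k], globals().get('tip_extent'), s.keys())
E
```

```text
pics
scene {'mtx': array([[497.67401979,   0.        , 318.31405945],
       [  0.        , 497.67401979, 231.96119687],
       [  0.        ,   0.        ,   1.        ]]), 'k1': -0.012495119853408345, 'R': array([[ 0.59922024,  0.80058318,  0.00129743],
       [ 0.47352891, -0.35311911, -0.80689359],
       [-0.64552728,  0.48412134, -0.5906954 ]]), 't': array([-0.30069689, -0.1148417 ,  1.81168387])}
top {'mtx': array([[461.92980453,   0.        , 317.51302888],
       [  0.        , 461.92980453, 239.6034375 ],
       [  0.        ,   0.        ,   1.        ]]), 'k1': -0.05655131126165258, 'R': array([[-0.01318045, -0.99988455,  0.0075607 ],
       [-0.99522747,  0.01238715, -0.09679276],
       [ 0.09668793, -0.00880039, -0.99527584]]), 't': array([0.03877066, 0.45852079, 1.34138902])}
{'clock': 0.1, 'ee_pos': array([0.20499078, 0.64262104, 0.25542924]), 'wrist_force': array([ 0.03885065, -0.46455258, -0.47575165])}
['tip_extent'] 0.025 dict_keys(['clock', 'joint_positions', 'qvel', 'joint_efforts', 'ee_pos', 'tcp_rot', 'wrist_force', 'torque', 'finger_force', 'finger_gap'])
```

View pics/scene0.png

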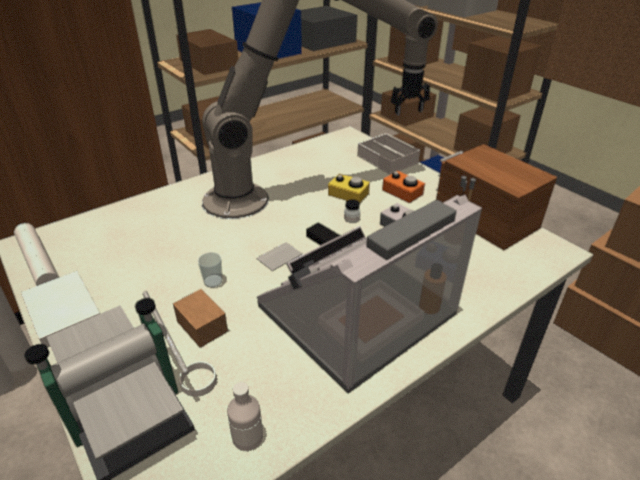

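View pics/top0.png

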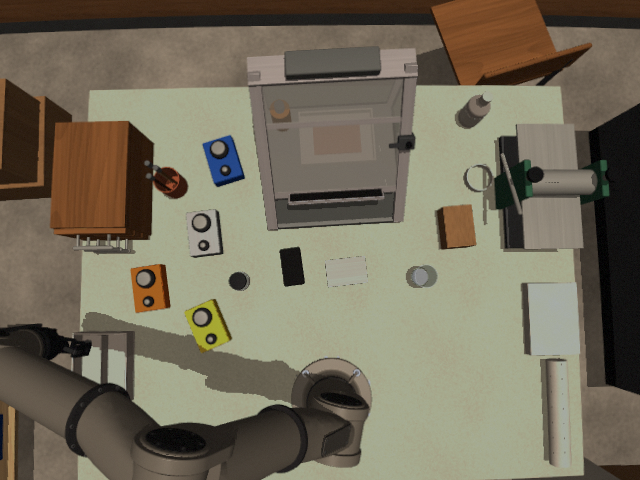

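The top view shows the grey control box with the large button near (201,222) and the small one near (203,245). The hood front runs along row ~225, the lip is at (335,197) and the clamp at (404,142). I'll zoom in next.

```bash
cat > h.py <<'E'
from station import *
import numpy as np, cv2
def ray(n,uv,P=None):
    P=P or camera_params(n); 
    d=cv2.undistortPoints(np.array([[uv]],float),P["mtx"],np.array([P["k1"],0,0,0.]))[0,0]
    R=P["R"]; return -R.T@P["t"], R.T@np.array([d[0],d[1],1])
def atz(n,uv,z,P=None):
    c,d=ray(n,uv,P); return c+d*(z-c[2])/d[2]
def proj(n,X,P=None):
    P=P or camera_params(n)
    return cv2.projectPoints(np.atleast_2d(np.array(X,float)),cv2.Rodrigues(P["R"])[0],P["t"],P["mtx"],np.array([P["k1"],0,0,0.]))[0][:,0]
E
python3 - <<'E'
import cv2
from h import *
i=cv2.imread("pics/top0.png")
cv2.imwrite("pics/crop1.png",cv2.resize(i[120:262,180:420],None,fx=3.3,fy=3.3,interpolation=cv2.INTER_CUBIC))
print("fan",atz("top",(201,222),.074),"lamp",atz("top",(203.5,245),.07))
E
```

```text
fan [0.50855895 0.36525713 0.074     ] lamp [0.4429236  0.35830902 0.07      ]
```

View pics/crop1.png

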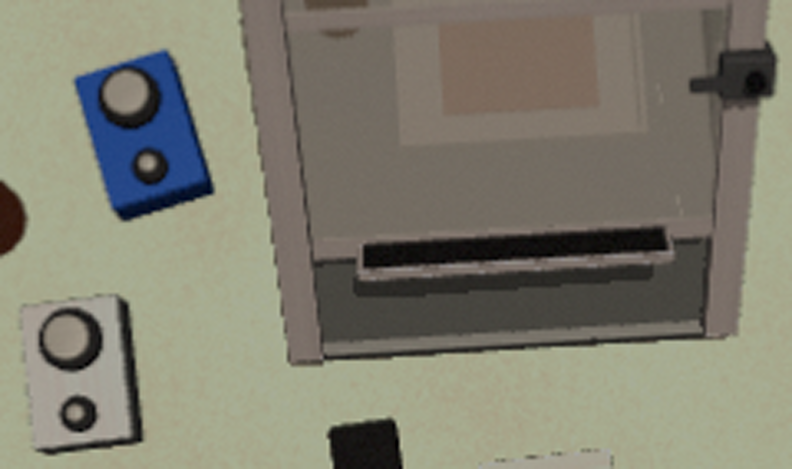

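```bash
python3 - <<'E'
from h import *
from scipy.optimize import least_squares
f=atz("top",(201.5,222.4),.074); print("fan",f, proj("scene",f), "tcp_rot",get_state()["tcp_rot"].round(2).tolist())
uv=lambda a,b:(180+a/3.3,120+b/3.3)
A=atz("top",uv(290,364),.03);B=atz("top",uv(738,333),.03);print(A,B,np.linalg.norm(A-B))
# fit hood x,y,yaw, lip slope pos s, lip outer-edge height n above line
meas=np.array([uv(290,364),uv(738,333),uv(358,278),uv(672,261),uv(361,266),uv(668,250)])
c=np.sqrt(.5); up=np.array([c,0,c]); out=np.array([-c,0,c])
def pts(p):
    x,y,w,s,n=p
    o=np.array([0,0,.03]); L=o+up*s+out*n
    # bottom outer edge of lip, top outer edge(+10 in slope)
    Y=np.array([0,1,0])
    loc=[o+.2*Y,o-.2*Y,L-.005*up+.13*Y,L-.005*up-.13*Y,L+.005*up+.13*Y,L+.005*up-.13*Y]
    R=np.array([[np.cos(w),-np.sin(w),0],[np.sin(w),np.cos(w),0],[0,0,1]])
    return np.array(loc)@R.T+[x,y,0]
r=least_squares(lambda p:(proj("top",pts(p))-meas).ravel(),[.5,0,0,.08,.04])
print(r.x,r.fun.round(1)); print(proj("scene",pts(r.x)).round(0).tolist())
E
```

```text
fan [0.50738813 0.36380818 0.074     ] [[408.999093  212.6494545]] tcp_rot [[-0.95, 0.3, -0.0], [0.3, 0.95, -0.0], [-0.0, -0.0, -1.0]]
[0.48749683 0.17851091 0.03      ] [ 0.51056814 -0.22237778  0.03      ] 0.4015520167395399
[ 0.4990076  -0.02183755  0.05017904  0.10848837  0.02445454] [ 0.2 -0.5 -0.2  0.5  0.6  0.  -0.7 -0.5 -0.6  0.7  0.7 -0.2]
[[361.0, 241.0], [255.0, 298.0], [359.0, 235.0], [287.0, 272.0], [360.0, 234.0], [288.0, 272.0]]
```

```bash
python3 - <<'E'
import cv2
i=cv2.imread("pics/scene0.png")
cv2.imwrite("pics/crop2.png",cv2.resize(i[190:320,250:450],None,fx=4,fy=4,interpolation=cv2.INTER_CUBIC))
E
```

```text
(no output)
```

View pics/crop2.png

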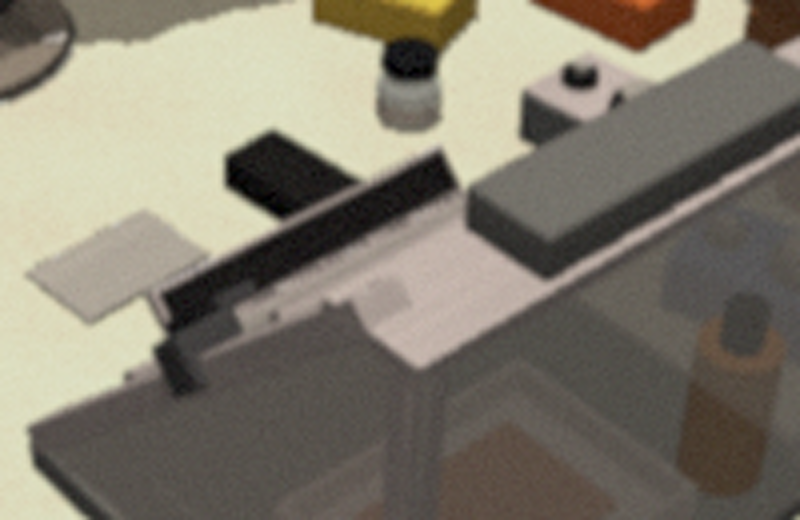

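```bash
cat >> h.py <<'E'
from scipy.optimize import least_squares
c=np.sqrt(.5); up=np.array([c,0,c]); out=np.array([-c,0,c]); Y=np.array([0,1.,0])
def Rz(w): return np.array([[np.cos(w),-np.sin(w),0],[np.sin(w),np.cos(w),0],[0,0,1]])
def W(p,s,n,y):  # hood slope coords (s up slope from line start, n out of line, y) -> world
    return Rz(p[2])@(np.array([0,0,.03])+up*s+out*n+Y*y)+[p[0],p[1],0]
E
python3 - <<'E'
from h import *
uv=lambda a,b:(180+a/3.3,120+b/3.3); sv=lambda a,b:(250+a/4,190+b/4)
mt=np.array([uv(290,364),uv(738,333),uv(358,278),uv(672,261),uv(361,266),uv(668,250)])
ms=np.array([sv(441,149),sv(152,292),sv(30,430)])
def res(p):
    s,n=p[3:]
    T=[W(p,0,0,.2),W(p,0,0,-.2)]+[W(p,s+d,n,y) for d,y in((-.005,.13),(-.005,-.13),(.005,.13),(.005,-.13))]
    return np.r_[(proj("top",T)-mt).ravel(),(proj("scene",[T[4],T[5],T[1]])-ms).ravel()]
r=least_squares(res,[.5,0,0,.08,.04],loss="soft_l1");print(r.x.round(4).tolist(),res(r.x).round(1))
p=r.x; print("lip_mid",W(p,p[3],p[4],0))
# pointer, assume n=.02 
for n in(0,.02,.04):
    q=least_squares(lambda a:(proj("top",[W(p,a[0],n,a[1])])-uv(690,85)).ravel(),[.25,-.13]).x
    print(n,q,W(p,q[0],n,q[1]),proj("scene",[W(p,q[0],n,q[1])]))
R=get_state()["tcp_rot"]
f=np.array([.5074,.3638,.074])
set_gripper(0)
servo_line(f+[0,0,.14],R,velocity=.3)
servo_line(f+[0,0,.025+.012],velocity=.15)
hit=servo_line(f+[0,0,.025-.016],velocity=.03,threshold=12)
s=get_state(); print(hit,s["clock"],s["ee_pos"],s["wrist_force"],s["finger_gap"])
cv2.imwrite("pics/scene1.png",grab_frame("scene")[:,:,::-1])
servo_line(f+[0,0,.2],velocity=.25)
s=get_state(); print(s["clock"],s["wrist_force"])
E
```

```text
[0.4996, -0.02, 0.051, 0.1212, 0.0439] [-0.4 -0.6 -0.9  0.3 -0.4  0.1 -0.  -0.6 -1.6  0.7  1.4 -0.3  0.1 -0.5
 -0.6  1.1 -1.8  0.4]
lip_mid [ 0.55419806 -0.01722333  0.14670757]
0 [ 0.25184407 -0.14488103] [ 0.68480525 -0.15563053  0.20808065] [[312.08056904 272.95319474]]
0.02 [ 0.26270126 -0.14081025] [ 0.67814133 -0.15189438  0.22989998] [[311.62797798 263.7577002 ]]
0.04 [ 0.27355845 -0.13673948] [ 0.6714774  -0.14815824  0.25171931] [[311.17011916 254.45371811]]
True 3.9083 [0.50762673 0.36396921 0.09112147] [-1.04905187 -0.88097429  7.33802335] 0.00022521064308393001
4.8417 [ 0.24870898  0.68444297 -0.99867299]
```

```bash
cat >> h.py <<'E'
p=[.4996,-.02,.051]; S0=.1212; SP=.264
zt=Rz(p[2])@(-out)
def Rt(sg):
    y=sg*Rz(p[2])@Y; return np.column_stack([np.cross(y,zt),y,zt])
E
python3 - <<'E'
from h import *
for sg in(1,-1):
    for s,n in((.085,.15),(.085,.037),(.25,.037),(.25,.15)):
        q=ik(W(p,s,n,0),Rt(sg)); print(sg,s,n,None if q is None else np.round(q,2))
E
```

```text
1 0.085 0.15 None
1 0.085 0.037 None
1 0.25 0.037 [ 0.88  0.5  -1.17  2.15  1.78  0.46 -0.01]
1 0.25 0.15 None
-1 0.085 0.15 None
-1 0.085 0.037 None
-1 0.25 0.037 [ 0.41  0.3  -0.56  2.18  2.03  0.19  2.73]
-1 0.25 0.15 None
```

```bash
cat >> h.py <<'E'
def Ro(a,b,k):  # pitch a steeper than window normal, b sideways tilt toward +y, spin k (deg)
    a,b,k=np.radians([a,b,k]); n=-out*np.cos(a)-up*np.sin(a)
    z=np.cos(b)*n+np.sin(b)*Y; x=np.cross(Y,z); x/=np.linalg.norm(x); y=np.cross(z,x)
    return Rz(p[2])@np.column_stack([x*np.cos(k)+y*np.sin(k),-x*np.sin(k)+y*np.cos(k),z])
E
python3 - <<'E'
from h import *
ok=[]
for a in(0,10,20,30):
  for b in(0,20,-20,35,-35,50,-50):
    for k in(0,90,180,270):
      R=Ro(a,b,k); z=R[:,2]
      tips=[W(p,.085,.014,0),W(p,.165,.014,0),W(p,.25,.014,0)]
      Q=[ik(t-.025*z,R) for t in tips]+[ik(tips[0]-.125*z,R),ik(tips[2]-.06*z,R)]
      ok.append((sum(q is not None for q in Q),a,b,k,"".join("01"[q is not None] for q in Q)))
for o in sorted(ok,reverse=True)[:30]: print(o)
E
```

```text
(5, 30, 50, 270, '11111')
(5, 30, 50, 180, '11111')
(5, 30, 50, 90, '11111')
(5, 30, 50, 0, '11111')
(5, 30, 35, 270, '11111')
(5, 30, 35, 180, '11111')
(5, 30, 35, 90, '11111')
(5, 30, 35, 0, '11111')
(5, 30, 20, 270, '11111')
(5, 30, 20, 180, '11111')
(5, 30, 20, 90, '11111')
(5, 30, 20, 0, '11111')
(5, 30, 0, 270, '11111')
(5, 30, 0, 180, '11111')
(5, 30, 0, 90, '11111')
(5, 30, 0, 0, '11111')
(5, 30, -20, 270, '11111')
(5, 30, -20, 180, '11111')
(5, 30, -20, 90, '11111')
(5, 30, -20, 0, '11111')
(5, 30, -35, 270, '11111')
(5, 30, -35, 180, '11111')
(5, 30, -35, 90, '11111')
(5, 30, -35, 0, '11111')
(5, 30, -50, 270, '11111')
(5, 30, -50, 180, '11111')
(5, 30, -50, 90, '11111')
(5, 30, -50, 0, '11111')
(5, 20, 50, 270, '11111')
(5, 20, 50, 180, '11111')
```

```bash
cat >> h.py <<'E'
def tcp(a,k,sl,n=.022,y=0,back=0,gap=0): # TCP with shut fingers beneath lip at slope pos sl
    R=Ro(a,0,k); t=np.tan(np.radians(a)); ca=np.cos(np.radians(a))
    s=sl-.005-.011/ca-(.044-n)*t-gap
    return W(p,s,n,y)-(.025+back)*R[:,2],R
E
python3 - <<'E'
from h import *
for a in(10,15,20,25):
  for k in(0,180):
    print(a,k,[None if (q:=ik(*tcp(a,k,s,back=b,gap=g))) is None else np.round(q,2).tolist() for s,b,g in((S0,.1,.025),(S0,0,.025),(SP,0,0),(SP,.06,.02))])
E
```

```text
10 0 [None, [0.9, 0.59, -1.17, 2.38, 1.91, 0.55, -0.18], [-0.16, 0.23, 0.09, 2.11, -0.01, 0.19, 1.54], [-0.47, 0.09, 0.41, 2.19, -0.09, 0.25, 1.63]]
10 180 [None, [0.58, 0.4, -0.77, 2.4, 2.15, 0.33, 2.62], [-0.63, 0.27, 0.64, 2.14, -0.74, 0.23, -0.9], [-0.53, 0.09, 0.47, 2.19, -0.12, 0.25, -1.49]]
15 0 [[-0.37, 0.01, 0.27, 2.43, 0.12, 0.18, 1.41], [0.75, 0.47, -0.98, 2.33, 1.66, 0.39, 0.0], [-0.27, 0.25, 0.21, 2.06, -0.12, 0.32, 1.65], [-0.45, 0.12, 0.39, 2.12, -0.1, 0.39, 1.63]]
15 180 [[-0.42, 0.01, 0.32, 2.43, 0.12, 0.18, -1.73], [0.4, 0.35, -0.56, 2.35, 1.78, 0.2, 2.95], [-0.65, 0.29, 0.68, 2.08, -0.56, 0.35, -1.08], [-0.62, 0.12, 0.58, 2.13, -0.17, 0.39, -1.44]]
20 0 [[-0.54, 0.03, 0.46, 2.36, 0.0, 0.31, 1.54], [0.43, 0.36, -0.6, 2.3, 1.14, 0.24, 0.45], [-0.3, 0.27, 0.25, 2.0, -0.14, 0.45, 1.67], [-0.41, 0.15, 0.36, 2.04, -0.1, 0.52, 1.63]]
20 180 [[-0.51, 0.03, 0.43, 2.36, 0.0, 0.31, -1.61], [-0.61, 0.36, 0.61, 2.36, -1.35, 0.2, -0.29], [-0.66, 0.32, 0.7, 2.02, -0.49, 0.48, -1.16], [-0.67, 0.17, 0.66, 2.06, -0.22, 0.52, -1.39]]
25 0 [[-0.48, 0.07, 0.41, 2.29, -0.05, 0.44, 1.58], [-0.18, 0.31, 0.1, 2.28, -0.1, 0.2, 1.63], [-0.29, 0.3, 0.25, 1.93, -0.13, 0.57, 1.66], [-0.37, 0.19, 0.33, 1.97, -0.1, 0.64, 1.63]]
25 180 [[-0.66, 0.07, 0.6, 2.29, -0.09, 0.44, -1.51], [-0.5, 0.34, 0.48, 2.3, -0.68, 0.24, -0.95], [-0.66, 0.36, 0.72, 1.96, -0.45, 0.6, -1.19], [-0.69, 0.22, 0.71, 1.99, -0.26, 0.65, -1.36]]
```

```bash
python3 - <<'E'
from h import *
reach(*tcp(25,0,S0,back=.1,gap=.025))
s=get_state(); print(s["clock"],s["wrist_force"],s["joint_positions"].round(2))
np.save("wp0.npy",camera_params("wrist"),allow_pickle=True)
cv2.imwrite("pics/wrist0.png",grab_frame("wrist")[:,:,::-1])
P=camera_params("wrist"); print(-P["R"].T@P["t"],P["R"][2],proj("wrist",[W(p,S0,.044,0),W(p,S0,.024,-.13),W(p,SP,.02,-.139)]).round())
E
```

```text
6.2917 [ 0.39599254 -0.21357215 -0.97278177] [-0.48  0.07  0.41  2.28 -0.05  0.44  1.58]
[ 0.37714027 -0.02616274  0.29478198] [ 0.61389452  0.03175513 -0.78874909] [[319. 328.]
 [ 92. 324.]
 [ 66. 586.]]
```

View pics/wrist0.png

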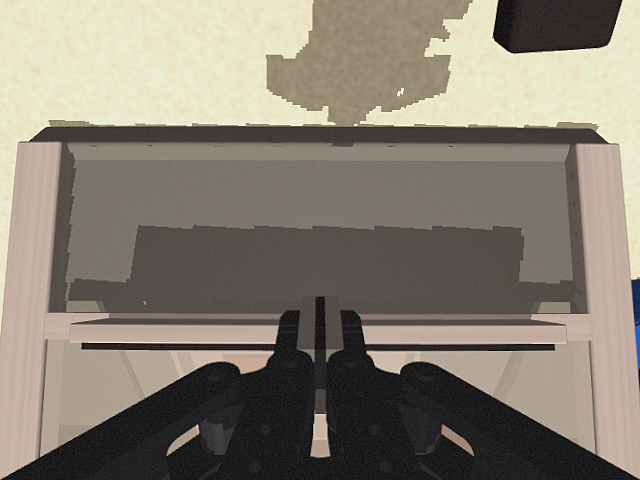

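The wrist view from below shows the lip's outer edge spanning columns 70–567 at rows ~327–343. The prediction was row 328, so the fit is within about 3 mm, and the fingers are centred at column 320. Next I'll insert the fingers and push to 20 mm short.

```bash
python3 - <<'E'
from h import *
servo_line(*tcp(25,0,S0,gap=.02),velocity=.12)
s=get_state(); print(s["clock"],s["wrist_force"])
for sl,v in((S0+.03,.04),(SP-.02,.08)):
    servo_line(*tcp(25,0,sl),velocity=v)
    s=get_state(); print(s["clock"],s["wrist_force"],s["ee_pos"]-tcp(25,0,sl)[0])
np.save("wp1.npy",camera_params("wrist"),allow_pickle=True)
cv2.imwrite("pics/wrist1.png",grab_frame("wrist")[:,:,::-1])
cv2.imwrite("pics/top1.png",grab_frame("top")[:,:,::-1])
cv2.imwrite("pics/scene2.png",grab_frame("scene")[:,:,::-1])
print(proj("wrist",[W(p,SP-.02,.044,0),W(p,SP-.02,.024,-.13),W(p,SP,.02,-.139)]).round())
E
```

```text
7.3083 [-0.70739599  0.29091614  0.06511727]
8.7083 [-0.91363235 -0.50416098  0.30109667] [1.49013964e-04 1.06970964e-05 9.49732770e-05]
10.0167 [ 0.2134481   0.27321335 -0.40846433] [0.00030586 0.00016421 0.00014758]
[[322. 413.]
 [-37. 394.]
 [-56. 447.]]
```

View pics/wrist1.png

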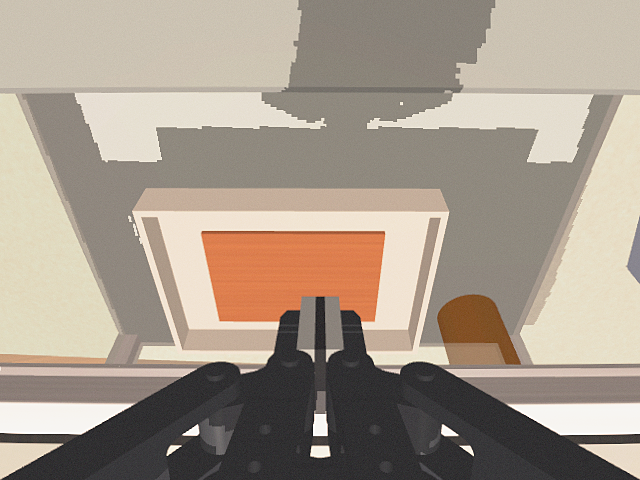

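The wrist view now shows the open window, with the lip underside across rows ~365–405. Its ends and the pointer are out of view, so I'll use the top camera for the alignment.

```bash
python3 - <<'E'
import cv2,numpy as np
a=cv2.imread("pics/top1.png")[100:235,240:430]; b=cv2.imread("pics/scene2.png")[190:310,270:400]
a=cv2.resize(a,None,fx=4.2,fy=4.2,interpolation=cv2.INTER_CUBIC)
cv2.imwrite("pics/crop3.png",a)
cv2.imwrite("pics/crop4.png",cv2.resize(b,None,fx=5,fy=5,interpolation=cv2.INTER_CUBIC))
E
```

```text
(no output)
```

View pics/crop3.png

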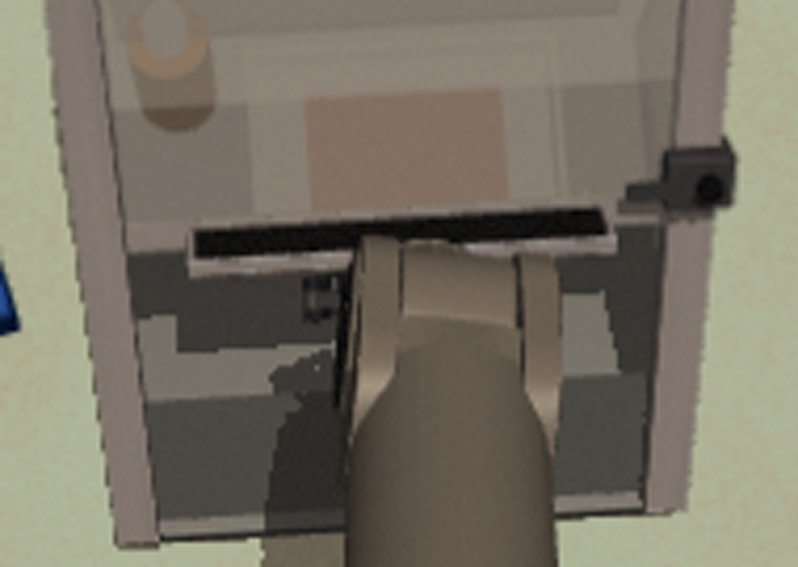

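View pics/crop4.png

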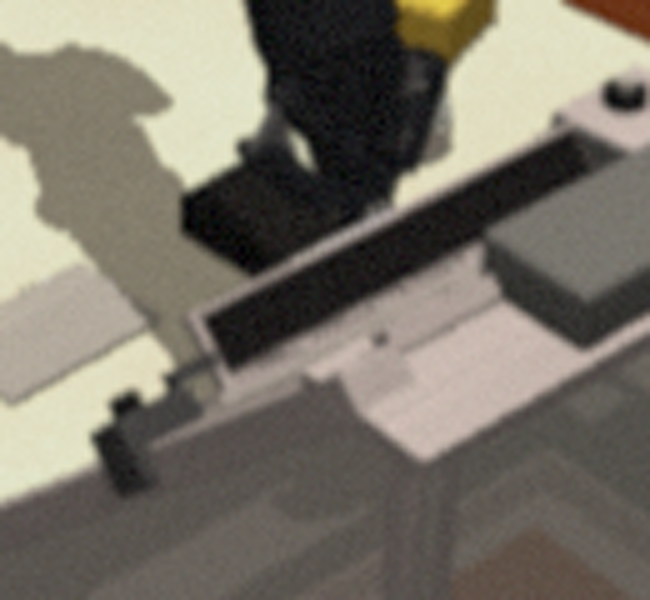

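```bash
python3 - <<'E'
from h import *
cv=lambda a,b:(240+a/4.2,100+b/4.2); sv=lambda a,b:(270+a/5,190+b/5)
m=np.array([cv(616,236),cv(616,250),cv(190,262),cv(190,276)])
ms=np.array([sv(193,318)])
f=lambda a:np.r_[(proj("top",[W(p,a[0]+d,a[1],y+a[2]) for d,y in((.005,-.13),(-.005,-.13),(.005,.13),(-.005,.13))])-m).ravel(),(proj("scene",[W(p,a[0]+.005,a[1],-.13+a[2])])-ms).ravel()]
r=least_squares(f,[.25,.044,0]);print("lip",r.x,r.fun.round(1))
g=lambda a:np.r_[(proj("top",[W(p,*a)])-cv(624,192)).ravel(),(proj("scene",[W(p,*a)])-sv(212,347)).ravel()]
q=least_squares(g,[.26,.02,-.14]);print("ptr",q.x,q.fun.round(1))
for n in(.02,.024,.028):
  g2=lambda a:(proj("top",[W(p,a[0],n,a[1])])-cv(624,192)).ravel(); print(n,least_squares(g2,[.26,-.14]).x)
E
```

```text
lip [ 0.24257276  0.04507481 -0.00128242] [ 0.1 -0.2 -0.1 -0.1 -0.8 -0.3 -0.5 -0.2 -1.4  0.3]
ptr [ 0.26794773  0.02857471 -0.13720064] [-0.2 -0.1 -0.2  0. ]
0.02 [ 0.26287731 -0.13947641]
0.024 [ 0.26504799 -0.13866734]
0.028 [ 0.26721866 -0.13785827]
```

```bash
python3 - <<'E'
from h import *
servo_line(*tcp(25,0,.256),velocity=.04)
servo_line(*tcp(25,0,.256,gap=.02),velocity=.06)
servo_line(*tcp(25,0,.256,gap=.02,y=-.09),velocity=.12)
s=get_state(); print(s["clock"],s["wrist_force"])
np.save("wp2.npy",camera_params("wrist"),allow_pickle=True)
i=grab_frame("wrist")[:,:,::-1]; cv2.imwrite("pics/wrist2.png",i)
cv2.imwrite("pics/crop5.png",cv2.resize(i[220:480,0:320],None,fx=2.3,fy=2.3,interpolation=cv2.INTER_CUBIC))
print(proj("wrist",[W(p,.256,.024,-.13),W(p,.265,.022,-.139)]).round())
E
```

```text
12.0 [-0.00962229 -0.41041497  0.35178744]
[[205. 456.]
 [180. 480.]]
```

View pics/crop5.png

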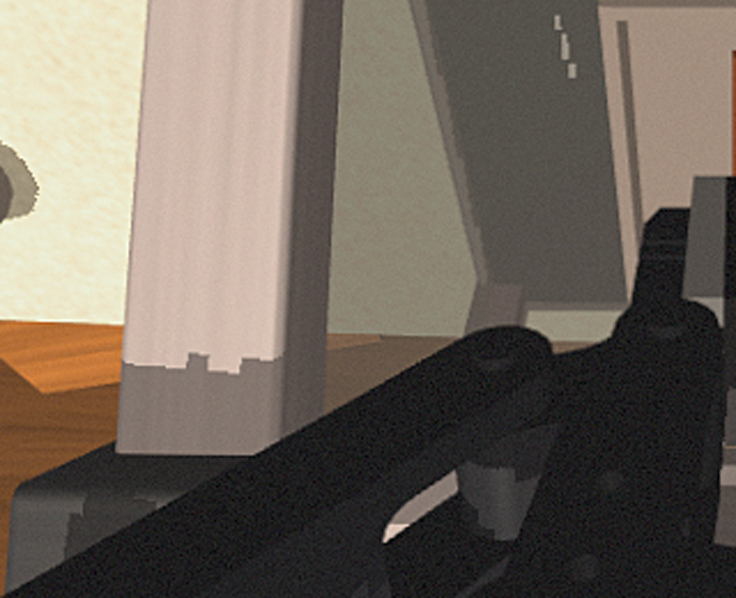

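```bash
python3 - <<'E'
from h import *
P=np.load("wp2.npy",allow_pickle=True).item(); s=get_state(); R0=s["tcp_rot"]; t0=s["ee_pos"]
Rct=P["R"]@R0; tct=P["R"]@t0+P["t"]   # cam = Rct*tool + tct
T=W(p,.262,.024,-.135)
for a in(20,25,30,35,45):
  for ds in(.0,.04,.08):
    for dn in(.1,.14,.18,.22):
      R=Ro(a,0,0); t=W(p,.26+ds,dn,-.11)
      Q=dict(P,R=Rct@R.T); Q["t"]=tct-Q["R"]@t
      u=proj("wrist",[T],Q)[0]
      if 100<u[1]<260 and ik(t,R) is not None: print(a,ds,dn,u.round(),t.round(3))
E
```

```text
20 0.04 0.1 [271. 242.] [ 0.646 -0.123  0.313]
20 0.04 0.14 [279. 243.] [ 0.618 -0.124  0.341]
20 0.04 0.18 [285. 244.] [ 0.59  -0.126  0.369]
20 0.04 0.22 [289. 245.] [ 0.562 -0.127  0.398]
20 0.08 0.1 [272. 161.] [ 0.675 -0.121  0.341]
20 0.08 0.14 [279. 175.] [ 0.646 -0.123  0.369]
20 0.08 0.18 [285. 185.] [ 0.618 -0.124  0.398]
20 0.08 0.22 [289. 193.] [ 0.59  -0.126  0.426]
25 0.04 0.1 [272. 255.] [ 0.646 -0.123  0.313]
25 0.08 0.1 [273. 177.] [ 0.675 -0.121  0.341]
25 0.08 0.14 [280. 194.] [ 0.646 -0.123  0.369]
25 0.08 0.18 [286. 206.] [ 0.618 -0.124  0.398]
25 0.08 0.22 [290. 216.] [ 0.59  -0.126  0.426]
30 0.08 0.1 [274. 193.] [ 0.675 -0.121  0.341]
30 0.08 0.14 [281. 213.] [ 0.646 -0.123  0.369]
30 0.08 0.18 [286. 228.] [ 0.618 -0.124  0.398]
30 0.08 0.22 [290. 239.] [ 0.59  -0.126  0.426]
35 0.08 0.1 [275. 209.] [ 0.675 -0.121  0.341]
35 0.08 0.14 [282. 232.] [ 0.646 -0.123  0.369]
35 0.08 0.18 [286. 249.] [ 0.618 -0.124  0.398]
45 0.08 0.1 [277. 242.] [ 0.675 -0.121  0.341]
```

```bash
python3 - <<'E'
from h import *
t,R=tcp(25,0,.256,gap=.02,y=-.09)
servo_line(t-.12*R[:,2],R,velocity=.2)
V=(W(p,.34,.18,-.11),Ro(20,0,0))
servo_line(*V,velocity=.2); hold(.2)
s=get_state(); print(s["clock"],s["wrist_force"])
np.save("wp3.npy",camera_params("wrist"),allow_pickle=True)
i=grab_frame("wrist")[:,:,::-1]; cv2.imwrite("pics/wrist3.png",i)
cv2.imwrite("pics/crop6.png",cv2.resize(i[90:290,180:446],None,fx=3,fy=3,interpolation=cv2.INTER_CUBIC))
print(proj("wrist",[W(p,.256,.024,-.13),W(p,.265,.024,-.139)]).round())
E
```

```text
13.5417 [-0.31929472  0.49319302 -0.30097799]
[[291. 179.]
 [277. 192.]]
```

View pics/crop6.png

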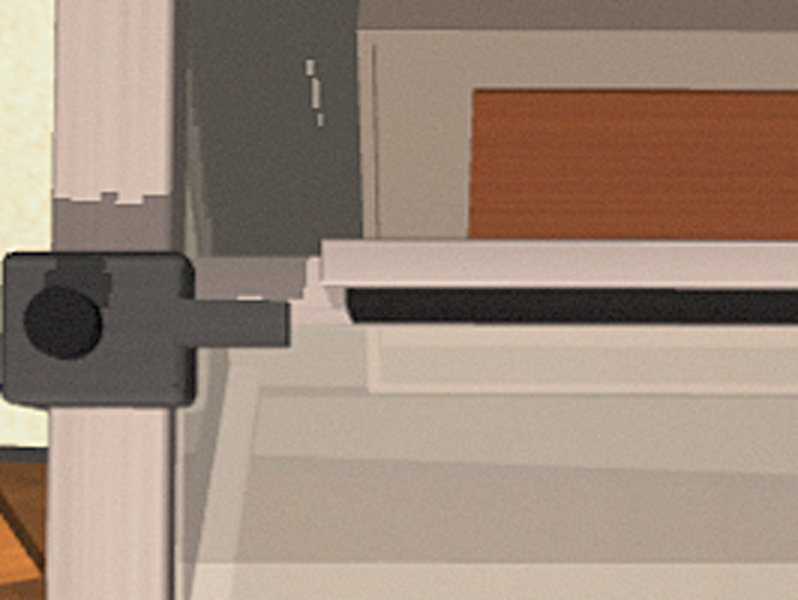

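The close view looks square to the slope. The lip's outer face spans image rows 170–185 at its end, column 288. The pointer finger's face spans rows 190.3–205.7 with its tip at column 276.7, so the lip is still below it.

```bash
python3 - <<'E'
from h import *
P=np.load("wp3.npy",allow_pickle=True).item()
g=cv2.cvtColor(cv2.imread("pics/wrist3.png"),cv2.COLOR_BGR2GRAY).astype(int)
print(g[165:195,330:350].mean(1).round().tolist()); print(g[184:212,250:272].mean(1).round().tolist())
def sol(uv,n): return least_squares(lambda a:(proj("wrist",[W(p,a[0],n,a[1])],P)-uv).ravel(),[.26,-.13]).x
for n in(.040,.044): print("lip",n,sol((287.5,170),n),sol((287.5,185),n),sol((287.5,177.5),n))
for n in(.02,.024,.028,.032,.036,.04,.044): print("ptr face",n,sol((276.7,190.3),n),sol((276.7,205.7),n),"top s of centre",.265+.54*(n-.004-.024))
E
```

```text
[106.0, 107.0, 106.0, 101.0, 100.0, 149.0, 184.0, 178.0, 177.0, 178.0, 180.0, 180.0, 183.0, 185.0, 186.0, 189.0, 189.0, 189.0, 200.0, 218.0, 153.0, 51.0, 31.0, 37.0, 41.0, 38.0, 39.0, 37.0, 34.0, 36.0]
[127.0, 127.0, 127.0, 125.0, 138.0, 152.0, 75.0, 81.0, 83.0, 84.0, 83.0, 83.0, 86.0, 84.0, 84.0, 86.0, 84.0, 83.0, 83.0, 82.0, 75.0, 90.0, 155.0, 171.0, 166.0, 166.0, 165.0, 164.0]
lip 0.04 [ 0.25242599 -0.13089649] [ 0.26211847 -0.13085492] [ 0.25727638 -0.13087554]
lip 0.044 [ 0.25318311 -0.13059641] [ 0.26273514 -0.13055544] [ 0.25796322 -0.13057576]
ptr face 0.02 [ 0.26270311 -0.13976295] [ 0.27332799 -0.13970756] top s of centre 0.26068
ptr face 0.024 [ 0.26327022 -0.13936334] [ 0.27375154 -0.1393087 ] top s of centre 0.26284
ptr face 0.028 [ 0.26383733 -0.13896373] [ 0.27417509 -0.13890984] top s of centre 0.265
ptr face 0.032 [ 0.26440444 -0.13856411] [ 0.27459864 -0.13851097] top s of centre 0.26716
ptr face 0.036 [ 0.26497154 -0.1381645 ] [ 0.27502219 -0.13811211] top s of centre 0.26932
ptr face 0.04 [ 0.26553865 -0.13776489] [ 0.27544574 -0.13771324] top s of centre 0.27148
ptr face 0.044 [ 0.26610576 -0.13736528] [ 0.27586929 -0.13731438] top s of centre 0.27364
```

```bash
cat > push.py <<'E'
from h import *
import sys
sl=float(sys.argv[1])
V=(W(p,.34,.18,-.11),Ro(20,0,0))
t,R=tcp(25,0,.256,gap=.02)
servo_line(t-.12*R[:,2],R,velocity=.2)
servo_line(t,R,velocity=.12)
servo_line(*tcp(25,0,.254),velocity=.06)
servo_line(*tcp(25,0,sl),velocity=.015)
print(get_state()["wrist_force"])
t,R=tcp(25,0,sl,gap=.02)
servo_line(t,R,velocity=.06)
servo_line(t-.12*R[:,2],R,velocity=.2)
servo_line(*V,velocity=.2); hold(.2)
P=camera_params("wrist"); i=grab_frame("wrist")[:,:,::-1]; cv2.imwrite(f"pics/w_{sl}.png",i)
g=cv2.cvtColor(i,cv2.COLOR_BGR2GRAY).astype(int)
print(get_state()["clock"]); print(180,g[180:215,330:350].mean(1).round().tolist()); print(184,g[184:212,250:272].mean(1).round().tolist())
print("lip centre row wanted",proj("wrist",[W(p,.2696,.044,-.13)],P), "ptr",proj("wrist",[W(p,.2696,.038,-.139)],P))
E
python3 push.py .2672
```

```text
[-0.99175742 -0.53454937 -0.48161788]
19.3167
180 [102.0, 102.0, 98.0, 98.0, 154.0, 186.0, 178.0, 178.0, 179.0, 181.0, 182.0, 183.0, 186.0, 187.0, 189.0, 190.0, 190.0, 202.0, 218.0, 151.0, 18.0, 34.0, 40.0, 39.0, 38.0, 40.0, 37.0, 34.0, 31.0, 39.0, 120.0, 198.0, 186.0, 184.0, 183.0]
184 [82.0, 81.0, 86.0, 97.0, 83.0, 83.0, 84.0, 83.0, 82.0, 83.0, 85.0, 84.0, 84.0, 86.0, 84.0, 83.0, 84.0, 81.0, 68.0, 106.0, 191.0, 191.0, 190.0, 191.0, 190.0, 188.0, 178.0, 170.0]
lip centre row wanted [[286.86466722 193.66515158]] ptr [[273.61856214 194.86561998]]
```

```bash
python3 - <<'E'
from h import *
P=np.load("wp3.npy",allow_pickle=True).item(); Q=camera_params("wrist")
for X in(P,Q): print(proj("wrist",[W(p,.2696,.038,-.139),W(p,.2579,.044,-.13)],X), (-X["R"].T@X["t"]).round(4),X["R"][2].round(4))
i=cv2.cvtColor(cv2.imread("pics/w_0.2672.png"),cv2.COLOR_BGR2GRAY).astype(int)
print(i[180:212,262:274].mean(1).round().tolist(),i[195,255:300].tolist())
E
```

```text
[[275.06061782 196.99834553]
 [288.41054986 177.40113511]] [ 0.4972 -0.1305  0.4689] [ 0.6775  0.0348 -0.7347]
[[274.13001614 194.51835079]
 [287.46942834 174.917595  ]] [ 0.4977 -0.13    0.4698] [ 0.679   0.0356 -0.7333]
[82.0, 81.0, 81.0, 81.0, 80.0, 80.0, 84.0, 97.0, 83.0, 84.0, 84.0, 83.0, 83.0, 84.0, 86.0, 85.0, 84.0, 86.0, 83.0, 83.0, 85.0, 81.0, 69.0, 98.0, 177.0, 193.0, 191.0, 191.0, 190.0, 188.0, 178.0, 179.0] [81, 85, 82, 86, 85, 84, 81, 85, 81, 84, 85, 86, 88, 83, 85, 86, 86, 85, 89, 35, 147, 189, 190, 190, 191, 193, 191, 191, 191, 196, 160, 175, 193, 189, 188, 189, 189, 194, 191, 191, 184, 188, 188, 188, 189]
```

```bash
sed -i 's/tcp(25,0,.254),velocity/tcp(25,0,.262),velocity/' push.py; python3 push.py .2685
```

```text
[-1.85909824  0.78364133 -1.23586221]
24.7167
180 [102.0, 102.0, 104.0, 100.0, 98.0, 132.0, 193.0, 180.0, 178.0, 179.0, 181.0, 182.0, 183.0, 185.0, 186.0, 188.0, 189.0, 190.0, 196.0, 209.0, 182.0, 48.0, 32.0, 38.0, 40.0, 39.0, 38.0, 38.0, 35.0, 32.0, 18.0, 107.0, 200.0, 187.0, 184.0]
184 [83.0, 83.0, 82.0, 83.0, 84.0, 84.0, 84.0, 84.0, 83.0, 83.0, 86.0, 84.0, 84.0, 86.0, 85.0, 83.0, 84.0, 81.0, 69.0, 106.0, 193.0, 194.0, 188.0, 190.0, 191.0, 190.0, 187.0, 178.0]
lip centre row wanted [[286.85249472 193.6669935 ]] ptr [[273.60602746 194.86737589]]
```

```bash
python3 -c "
from station import *
print(get_state()['wrist_force']); print(finish_job())"
```

```text
[-0.15123856 -0.06462108 -1.31971318]
the job is handed in; nothing more can be done
None
```

I pressed the large button to full depth, then pushed the window up until the lip was in line with the pointer to about 1 mm by wrist-camera measurement; it stands there untouched, and the job was handed in at about 25 s.

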